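Open the child-resistant bottle held in the drill vice

TASK

Open the square solvent bottle that is held in the vice: push its child-resistant cap down and turn it anticlockwise past its ratchet until it comes free, without forcing it. Lift the cap off and stand it, top side up, in the steel drip tray; leave the two sockets there and everything else on the bench where they are.

Things in the scene. Friction and masses are not known exactly. Their poses are not given: they have to be found in the camera images.
- cap_center (a point): Black ribbed child-resistant cap, 60 mm in diameter, 33 mm tall, about 60 g, shut on the bottle's neck; its lower edge stands 10 mm above the bottle's shoulder. This point is on its axis, half-way up (16.5 mm above its lower edge), z up. Its x and y axes mean nothing: how far it is wound on cannot be read from any pose. Two lugs inside the skirt are caught under ledges on the neck.
- cap_top (a point): Centre of the cap's flat top. A sprung liner inside pushes the cap up: it takes about 7 N to start it down, 13 N at 4 mm, where it clears the ratchet teeth, 16 N at 6 mm, where it meets a solid stop; let go, it springs back. Unpressed it turns only until a tooth stops it. Pressed all the while, it turns anticlockwise (seen from above) past two teeth and on to a solid stop.
- mouth (a point): Centre of the bottle's mouth, under the cap. The cap has 80 to 150 degrees to turn to the solid stop, different each time, so it may need more than one grasp; let go half-way it stays there (on a tooth it stays up to 4 mm low). In the last 16 degrees before the stop it is free: no longer pressed, it springs up 3 mm and lifts off without resistance. Before that a pull upwards is held fast.
- bottle: White square plastic bottle, 76 mm square, 100 mm to the shoulder, neck 39 mm in diameter and 32 mm tall above it, gripped firmly in the vice: it cannot turn or lift. The origin is the centre of its underside, z up. It is not to be forced: pushing or pulling with 100 N, or twisting on against a tooth or the solid stop with 1.8 N m, is too much.
- vice: Blue drill-press vice bolted to the bench, about 200 x 150 mm and 72 mm tall over the jaws; origin on the bench under the bottle's centre. The jaws close on the bottle along y; the screw and its T-handle stick out to -y, up to 175 mm from the origin and 70 mm high.
- tray: Shallow steel drip tray fixed to the bench, 240 mm (its x) by 170 mm (its y), rim 15 mm high, walls and floor 3 mm thick; origin at the centre of its underside. The half towards its -x end is empty; the two sockets stand in the half towards its +x end.
- socket_small_center (a point): Steel socket standing in the tray, 26 mm in diameter, 38 mm tall; point on its axis half-way up. Not to be disturbed.
- socket_large_center (a point): Steel socket standing in the tray, 33 mm in diameter, 42 mm tall; point on its axis half-way up. Not to be disturbed.
- spanner_center (a point): Combination spanner lying flat on the bench, 170 mm long along its x, 9 mm high; point at its middle. Not to be disturbed.
- parts_jar_center (a point): Clear plastic jar of small parts with a lid, 90 mm in diameter, 124 mm tall, on the bench; point on its axis half-way up. Not to be disturbed.
- spray_can_center (a point): Spray can, 66 mm in diameter, 196 mm tall, on the bench; point on its axis half-way up. Not to be disturbed.
- tape_roll_center (a point): Roll of tape lying flat on the bench, 100 mm in diameter, 24 mm high; point at its centre. Not to be disturbed.
- screwdriver_grip (a point): Screwdriver lying on the bench; point in the middle of its handle. Not to be disturbed.
Things that resemble listed ones, but are neither listed nor needed, are in the scene too. There is more than one size of the part that bears cap_center; the job needs the largest.

How it is judged:
By the outcome, as a careful person would: the job done as asked, in the order asked, and still so for the second after the job is handed in, with the robot touching nothing.
It also fails if it takes over 70 s, if anything falls off the work surface, if the arm or the gripper's body presses on something with over 40 N, if the wrist force passes 120 N, or if a joint passes its speed limit or range.

ROBOT

A 6-joint arm with a two-finger parallel gripper is mounted at the origin on the work surface. World frame = base frame: x ahead of the robot, y to its left, z up, the work surface at z = 0. Lengths are in mm, angles in degrees, forces in N, time in s.
With the tool pointing down it reaches from about 300 to 850 mm from the base axis. Payload 4.2 kg.
Tool frame: the origin (TCP) lies at the very end of the fingers, on their centre line; the grasp point (between the pads) lies 19 mm behind it (env.grasp_offset is the distance from the TCP to the grasp point, in mm); z points along the fingers, y is the line along which they close (so a half turn about z gives the same grasp; the last joint's range is limited). The gripper opens to 91 mm and grips with 3 to 60 N. Pads are 32 mm wide; open, the fingers measure 118 mm over their backs; the gripper's body (76 mm by 178 mm) begins 60 mm behind the grasp point.
Start: joints at [-72.708, 18.312, 89.639, -0, 72.044, -1.146], TCP at [181.861, -545.499, 213.976] pointing down, gripper open.
Joint ranges: [-177.97, 177.97], [-48.28, 115.42], [12.27, 149.76], [-77.06, 257.06], [2.81, 150.46], [-146.56, 146.56]. Speed limits (degrees/s): [147.25, 147.25, 180, 180, 180, 180].

INTERFACE

Orientations are given as [roll, pitch, yaw] about the fixed x, y, z axes, in that order (R = Rz(yaw) Ry(pitch) Rx(roll)).
In Python, from workcell import env gives the robot as it stands. The module is installed in compiled form; this text tells all that it offers.
- The arm moves only by the tool send_rows, never from a script. Its argument "motion" is a list of rows, each an object of numbers: "tx", "ty", "tz": the shift along the tool's x, y, z in units of 500 mm (1.0 is 500 mm); "rx", "ry", "rz": the turn, a rotation vector about the tool's x, y, z in units of 30 degrees (1.0 is 30 degrees); "gripper": the closure, from -1 (fully open) to 1 (shut). In form: [{"tx": .., "ty": .., "tz": .., "rx": .., "ry": .., "rz": .., "gripper": ..}, ...]. A call has 1 to 12 rows; each row shifts and turns the commanded pose from where the row before left it, along the tool's axes as they then stand; what a row does not reach is not made up. A row lasts 1/8 s, in which the tool goes at most 62.5 mm and 10.7 degrees, less where a joint would pass 70% of its speed; a pose out of reach is approached as far as the arm can. A call with a number of a shift or a turn outside -1 to 1 is refused whole. A call with a gripper value outside its range is refused whole. The fingers move at their own pace and stop on an object; "grip_force" is the grip in N (left out, the last holds). Time passes only in rows, so rows that do not move let the fingers close. It gives the time, the measured TCP pose, the force, the opening and the grip force at its end, in the units of the state.
- env.state(): the state, without advancing time (a new reading comes with each control period).
- env.grab_frame(name): name is "scene" or "side" or "wrist"; returns a dict with "frame" (400x640x3 uint8, red, green, blue), "vertical_fov" (degrees; the focal length in pixels is half the picture's height over the tangent of half this angle, whatever the lens; pixels are square), "cx", "cy" (the principal point, pixels), "rvec" (rotation vector, rad) and "tvec" (3), from world to camera coordinates, as OpenCV has them; the wrist camera has in their place "T_tool_cam" (4x4, takes a point from camera to tool coordinates, whose origin is the TCP and whose axes are the flange's). Camera axes: x right, y down, z forward; pixel columns grow to the right and rows downward; lengths in mm; the calibration is good to about 2 mm. A picture is of the moment at which its call begins: read the wrist's pose just before it. There is no depth.
- env.job_done(): hands the job in; it is judged then, once.
The state is a dict: "time_s": time; "qpos": joint angles; "qvel": joint speeds; "effort": joint torques, N m; "ee_pos": TCP position; "ee_rot": TCP orientation; "force": force on the tool from outside, world axes, zero at the start; "torque": the same for the moment, N m; "gripper_width": finger opening in mm; "gripper_force": force on a finger pad.
Only numpy, scipy, OpenCV 4.12 (cv2) and the standard library are available. Lean on these libraries where they do the work, as an engineer would, in place of code of your own. Each camera call takes 0.05 s, during which the arm holds its last target. There are 200 camera calls.

## Working session

There is one attempt and no reset: what is moved stays moved. The work goes in short steps, Python scripts to look and compute and a tool call to move; the robot and the scene stay as the last step left them, time stands still between calls to the robot, and variables do not carry over. Pictures are saved under pics/ and viewed, at most 10 in all, crops included, and the job is handed in when it is done.

Besides the shell and the picture viewer there is one more tool, called after ">>>" as name(argument=value, ...) on one line, values as JSON. send_rows: Moves the arm, as the interface text tells. Shifts and turns lie within -1 to 1; 1 stands for 500 mm of shift or 30 degrees of turn. Its arguments: {"type":"object","properties":{"motion":{"type":"array"},"grip_force":{"type":"number"}},"required":["motion"]}

```bash
mkdir -p pics
cat > h.py <<'E'
import numpy as np, cv2
from scipy.spatial.transform import Rotation as R
from workcell import env
def cam(f):
    F=200/np.tan(np.radians(f["vertical_fov"])/2)
    return np.array([[F,0,f["cx"]],[0,F,f["cy"]],[0,0,1]])
def ray(f,px,st=None):
    d=np.linalg.inv(cam(f))@[px[0],px[1],1]
    if "rvec" in f:
        M=cv2.Rodrigues(np.array(f["rvec"],float))[0]; return -M.T@np.ravel(f["tvec"]),M.T@d
    T=np.array(f["T_tool_cam"]); Rt=R.from_euler('xyz',st["ee_rot"],degrees=True).as_matrix()
    return Rt@T[:3,3]+np.array(st["ee_pos"]),Rt@T[:3,:3]@d
def onz(f,px,z,st=None):
    o,d=ray(f,px,st); return (o+d*(z-o[2])/d[2]).round(1)
E
python3 - <<'E'
from h import *
import pickle
s=env.state(); print(s)
D={}
for n in("scene","side","wrist"):
    f=env.grab_frame(n); D[n]=f; cv2.imwrite(f"pics/{n}0.png",f["frame"][:,:,::-1])
    print(n,{k:v for k,v in f.items() if k!="frame"})
pickle.dump((s,D),open("d0.pkl","wb"))
E
```

```text
{'time_s': 0.0, 'qpos': array([-7.27093922e+01,  1.83500792e+01,  8.97057927e+01, -2.70317517e-04,
        7.20429020e+01, -1.14494627e+00]), 'qvel': array([ 0.06404037, -0.04433871, -0.05853872,  0.03808941, -0.01278693,
       -0.01049156]), 'effort': array([ 5.57646381e-04, -4.12462413e+01, -2.31972420e+01,  7.27633014e-02,
        4.55245643e-02, -1.38477239e-04]), 'ee_pos': array([ 181.6973035 , -545.0128426 ,  213.14008635]), 'ee_rot': array([-1.79901241e+02, -1.71672081e-03,  1.84356362e+01]), 'force': array([ 0.24109447, -0.02124977, -0.11289493]), 'torque': array([-0.04841511,  0.01038869,  0.00224037]), 'gripper_force': 0.0, 'gripper_width': 91.45128363966867}
scene {'vertical_fov': 49.92998302271417, 'cx': 329.34140256936297, 'cy': 195.02207857313792, 'rvec': array([ 1.97027721,  1.74354654, -0.57358537]), 'tvec': array([ -25.52850374, -396.74454559, 1687.65172786])}
side {'vertical_fov': 50.89413665507515, 'cx': 322.7262203103067, 'cy': 194.28452063737126, 'rvec': array([ 0.70764029, -2.44354163,  1.33514912]), 'tvec': array([ 428.65762225,  299.74689242, 1377.55261805])}
wrist {'vertical_fov': 65.38558608761348, 'cx': 322.42097728421567, 'cy': 202.76765447963976, 'T_tool_cam': array([[ 6.72964601e-04, -9.68050807e-01, -2.50753230e-01,
         6.95651022e+01],
       [ 9.99999627e-01,  7.87312327e-04, -3.55704226e-04,
         8.82333902e-03],
       [ 5.41760872e-04, -2.50752897e-01,  9.68050975e-01,
        -1.70614139e+02],
       [ 0.00000000e+00,  0.00000000e+00,  0.00000000e+00,
         1.00000000e+00]])}
```

View pics/scene0.png

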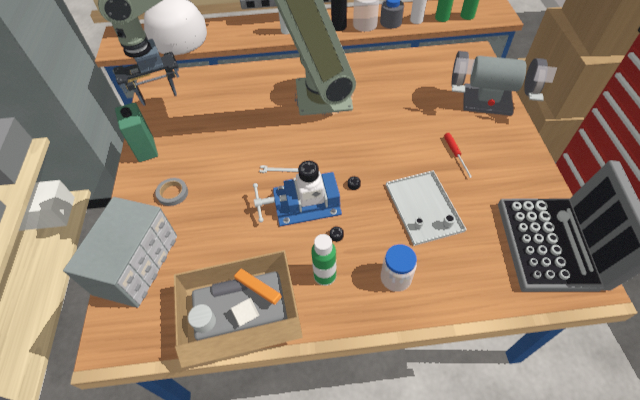

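View pics/side0.png

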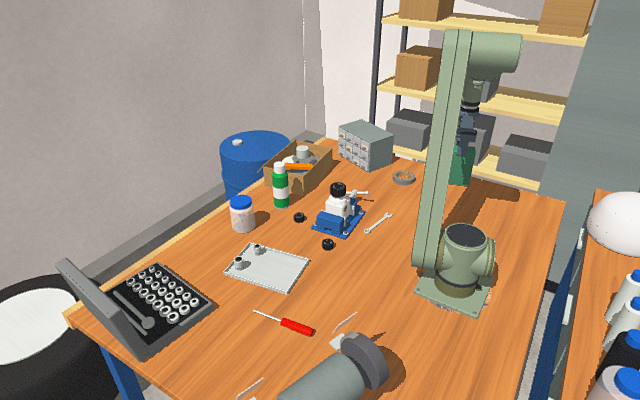

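The scene view shows the robot at the top, with the vice and bottle in the middle and its cap at (308,171). The tray is at (425,207) with sockets at (419,222) and (450,218).

These could be taken for the cap:
- The cap on the bottle: scene (308,171), side (338,190).
- Loose small cap A: scene (354,183), side (328,244).
- Loose small cap B: scene (336,234), side (299,217).

I choose the one on the vice-held bottle, which is the largest. I'll check it in a close crop.

Run:
```python
from h import *
import pickle
s,D=pickle.load(open("d0.pkl","rb"))
out={}
for n,(x,y) in {"scene":(308,171),"side":(338,190)}.items():
    g=D[n]["frame"]; m=(g.max(2)<75).astype(np.uint8)
    k,l,st,c=cv2.connectedComponentsWithStats(m)
    i=l[y,x]; print(n,i,st[i],c[i]); out[n]=c[i]
(o1,d1),(o2,d2)=[ray(D[n],out[n]) for n in out]
A=np.c_[d1,-d2]; t=np.linalg.lstsq(A,o2-o1,rcond=None)[0]
p,q=o1+d1*t[0],o2+d2*t[1]; print("cap",p,q)
for nm,px in dict(c1=(388,185),c2=(433,172),c3=(465,229),c4=(416,242)).items(): print(nm,onz(D["scene"],px,15))
for nm,px,z in [("sA",(419,222),20),("sB",(450,218),20),("capA",(354,183),10),("jar",(400,258),124),("green",(323,242),190),("Thandle",(258,203),40),("spanner",(265,169),5)]: print(nm,onz(D["scene"],px,z))
a=cv2.resize(D["scene"]["frame"][140:270,230:480],None,fx=3,fy=3,interpolation=2)
cv2.imwrite("pics/crop.png",a[:,:,::-1])
```

```text
scene 49 [299 161  19  21 278] [308.05035971 171.88848921]
side 134 [331 183  15  15 169] [337.82248521 190.05325444]
cap [502.01098115 -94.39505276 150.40130488] [500.44466362 -96.18451221 151.62836445]
c1 [482.  162.6  15. ]
c2 [447.9 321.9  15. ]
c3 [675.9 361.5  15. ]
c4 [701.3 203.9  15. ]
sA [636.8 227.8  20. ]
sB [634.7 325.6  20. ]
capA [455.9  54.3  10. ]
jar [800.6 120.8 124. ]
green [764.4 -77.4 190. ]
Thandle [ 517.1 -259.    40. ]
spanner [ 354.1 -237.     5. ]
```

View pics/crop.png

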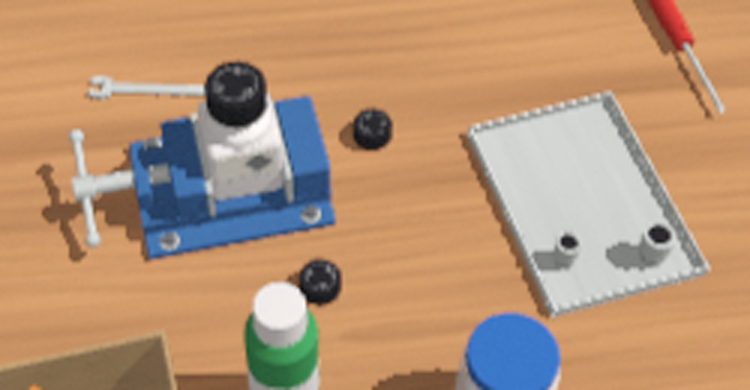

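The crop confirms the choice: the large ribbed cap on the clamped bottle at crop (236,90). The two loose caps at (372,128) and (320,280) are clearly smaller. I'll move over the cap for a closer look.

>>> send_rows(motion=[{"tz": -0.1,"gripper": -1},{"tx": 0.09,"ty": -0.065},{"tx": 0.09,"ty": -0.065},{"tx": 0.09,"ty": -0.065},{"tx": 0.09,"ty": -0.065},{"tx": 0.09,"ty": -0.065},{"tx": 0.09,"ty": -0.065},{"tx": 0.09,"ty": -0.065},{"tx": 0.09,"ty": -0.065},{"tx": 0.09,"ty": -0.065},{"tx": 0.082,"ty": -0.066},{"rz": 0}])

```text
invalid input at $.motion[0]: expected keys tx, ty, tz, rx, ry, rz, gripper
```

>>> send_rows(motion=[{"rz": 0.32},{"rz": 0.32},{"rz": 0}])

```text
invalid input at $.motion[0]: expected keys tx, ty, tz, rx, ry, rz, gripper
```

```bash
cat > look.py <<'E'
from h import *
import sys,pickle
s=env.state(); f=env.grab_frame("wrist"); pickle.dump((s,f),open(f"d{sys.argv[1]}.pkl","wb"))
cv2.imwrite(f"pics/w{sys.argv[1]}.png",f["frame"][:,:,::-1])
print({k:np.round(s[k],2) for k in("time_s","qpos","ee_pos","ee_rot","force","torque","gripper_width")})
E
python3 look.py 1
```

```text
{'time_s': np.float64(0.15), 'qpos': array([-72.71,  18.34,  89.69,  -0.  ,  72.04,  -1.15]), 'ee_pos': array([ 181.75, -545.13,  213.32]), 'ee_rot': array([-179.92,   -0.  ,   18.44]), 'force': array([ 0.07, -0.03, -0.3 ]), 'torque': array([-0.03, -0.  , -0.01]), 'gripper_width': np.float64(91.48)}
```

View pics/w1.png

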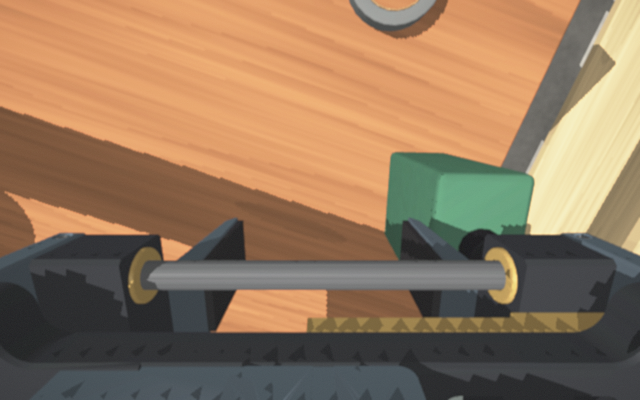

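The moves were refused because every key is required. The wrist view shows the tape roll at (400,10), with the green bottle at (455,200) behind the gripper and away from my path. Resending with all keys.

>>> send_rows(motion=[{"tx": 0,"ty": 0,"tz": -0.1,"rx": 0,"ry": 0,"rz": 0,"gripper": -1},{"tx": 0.09,"ty": -0.065,"tz": 0,"rx": 0,"ry": 0,"rz": 0,"gripper": -1},{"tx": 0.09,"ty": -0.065,"tz": 0,"rx": 0,"ry": 0,"rz": 0,"gripper": -1},{"tx": 0.09,"ty": -0.065,"tz": 0,"rx": 0,"ry": 0,"rz": 0,"gripper": -1},{"tx": 0.09,"ty": -0.065,"tz": 0,"rx": 0,"ry": 0,"rz": 0,"gripper": -1},{"tx": 0.09,"ty": -0.065,"tz": 0,"rx": 0,"ry": 0,"rz": 0,"gripper": -1},{"tx": 0.09,"ty": -0.065,"tz": 0,"rx": 0,"ry": 0,"rz": 0,"gripper": -1},{"tx": 0.09,"ty": -0.065,"tz": 0,"rx": 0,"ry": 0,"rz": 0,"gripper": -1},{"tx": 0.09,"ty": -0.065,"tz": 0,"rx": 0,"ry": 0,"rz": 0,"gripper": -1},{"tx": 0.09,"ty": -0.065,"tz": 0,"rx": 0,"ry": 0,"rz": 0,"gripper": -1},{"tx": 0.082,"ty": -0.066,"tz": 0,"rx": 0,"ry": 0,"rz": 0,"gripper": -1},{"tx": 0,"ty": 0,"tz": 0,"rx": 0,"ry": 0,"rz": 0,"gripper": -1}])

```text
time_s: 1.7
ee_pos: [503.3, -93.0, 263.4]
ee_rot: [-180.0, 0.0, 18.7]
force: [-0.4, -0.4, -0.3]
gripper_width: 91.1
gripper_force: 0.0
```

>>> send_rows(motion=[{"tx": 0,"ty": 0,"tz": 0,"rx": 0,"ry": 0,"rz": 0.32,"gripper": -1},{"tx": 0,"ty": 0,"tz": 0,"rx": 0,"ry": 0,"rz": 0.32,"gripper": -1},{"tx": 0,"ty": 0,"tz": 0,"rx": 0,"ry": 0,"rz": 0,"gripper": -1},{"tx": 0,"ty": 0,"tz": 0,"rx": 0,"ry": 0,"rz": 0,"gripper": -1}])

```text
time_s: 2.2
ee_pos: [501.6, -96.3, 263.9]
ee_rot: [180.0, 0.0, -0.7]
force: [0.0, 0.1, 0.5]
gripper_width: 91.3
gripper_force: 0.0
```

```bash
python3 look.py 2
```

```text
{'time_s': np.float64(2.2), 'qpos': array([-1.214e+01,  1.082e+01,  9.269e+01, -2.000e-02,  7.649e+01,
        7.854e+01]), 'ee_pos': array([501.6 , -96.26, 263.92]), 'ee_rot': array([ 1.7999e+02,  1.0000e-02, -6.8000e-01]), 'force': array([0.  , 0.12, 0.51]), 'torque': array([0.09, 0.01, 0.01]), 'gripper_width': np.float64(91.34)}
```

View pics/w2.png

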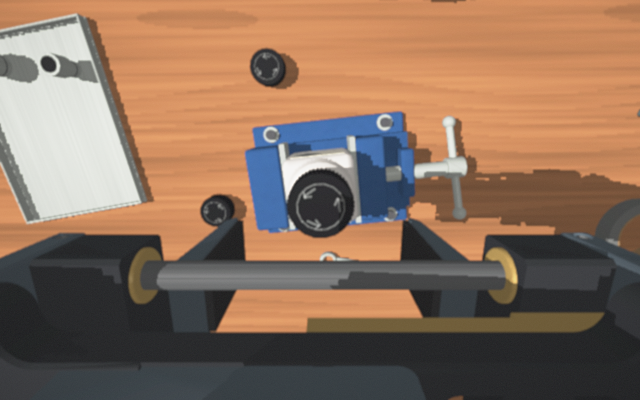

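Wrist view: the cap is at about (321,203), the tray at upper left with a socket at (50,63), and the T-handle at right (455,165). Next I'll fit the cap's top disc.

Run:
```python
from h import *
import pickle
s,f=pickle.load(open("d2.pkl","rb"))
g=f["frame"]; m=(g.max(2)<80).astype(np.uint8); m[240:]=0
m=cv2.morphologyEx(m,cv2.MORPH_CLOSE,np.ones((7,7)))
k,l,st,c=cv2.connectedComponentsWithStats(m); i=l[203,305]; print(st[i],c[i])
M=(l==i).astype(np.uint8)
ct=max(cv2.findContours(M,cv2.RETR_EXTERNAL,cv2.CHAIN_APPROX_NONE)[0],key=len)[:,0]
p=ct[ct[:,1]>205].astype(float)   # lower half: outline of the top disc
A=np.c_[2*p,np.ones(len(p))]; a=np.linalg.lstsq(A,(p**2).sum(1),rcond=None)[0]
r=np.sqrt(a[2]+a[0]**2+a[1]**2); print("circle",a[:2],r)
for z in(155,160,165,170): 
    print(z,onz(f,a[:2],z,s), "diam", np.linalg.norm(onz(f,a[:2]+[r,0],z,s)-onz(f,a[:2]-[r,0],z,s)).round(1))
# triangulate with scene/side top-face
s0,D=pickle.load(open("d0.pkl","rb"))
for n,(x,y) in {"scene":(308,171),"side":(338,190)}.items():
    o,d=ray(D[n],(x+.05,y+.5)); o2,d2=ray(f,c[i],s)
    t=np.linalg.lstsq(np.c_[d,-d2],o2-o,rcond=None)[0]; print(n,o+d*t[0],o2+d2*t[1])
# tray via wrist
for px in [(79,16),(150,202),(27,222)]: print("tray",onz(f,px,15,s))
print("sock",onz(f,(50,63),40,s))
```

```text
[ 287  170   67   67 3505] [320.51184023 203.15863053]
circle [320.2860882  202.91391009] 33.27131687153696
155 [498.6 -94.5 155. ] diam 61.7
160 [499.9 -94.5 160. ] diam 60.6
165 [501.2 -94.6 165. ] diam 59.5
170 [502.5 -94.6 170. ] diam 58.4
scene [495.55518323 -94.17283603 144.17462385] [495.55092345 -94.57441968 144.17198983]
side [498.21473618 -94.10568028 151.48662235] [497.50481066 -94.64430389 151.66667959]
tray [697.9 194.4  15. ]
tray [466.2 143.6  15. ]
tray [439.  321.9  15. ]
sock [641.6 221.2  40. ]
```

>>> send_rows(motion=[{"tx": -0.002,"ty": -0.004,"tz": 0.06,"rx": 0,"ry": 0,"rz": 0,"gripper": -1},{"tx": 0,"ty": 0,"tz": 0.06,"rx": 0,"ry": 0,"rz": 0,"gripper": -1},{"tx": 0,"ty": 0,"tz": 0.06,"rx": 0,"ry": 0,"rz": 0,"gripper": -1},{"tx": 0,"ty": 0,"tz": 0.04,"rx": 0,"ry": 0,"rz": 0,"gripper": -1},{"tx": 0,"ty": 0,"tz": 0.02,"rx": 0,"ry": 0,"rz": 0,"gripper": -1},{"tx": 0,"ty": 0,"tz": 0.016,"rx": 0,"ry": 0,"rz": 0,"gripper": -1},{"tx": 0,"ty": 0,"tz": 0,"rx": 0,"ry": 0,"rz": 0,"gripper": -1}])

```text
time_s: 3.12
ee_pos: [501.1, -93.7, 135.9]
ee_rot: [180.0, 0.0, -0.7]
force: [-0.1, -0.0, 0.8]
gripper_width: 91.0
gripper_force: 0.0
```

>>> send_rows(motion=[{"tx": 0,"ty": 0,"tz": 0,"rx": 0,"ry": 0,"rz": 0,"gripper": 1},{"tx": 0,"ty": 0,"tz": 0,"rx": 0,"ry": 0,"rz": 0,"gripper": 1},{"tx": 0,"ty": 0,"tz": 0,"rx": 0,"ry": 0,"rz": 0,"gripper": 1},{"tx": 0,"ty": 0,"tz": 0,"rx": 0,"ry": 0,"rz": 0,"gripper": 1},{"tx": 0,"ty": 0,"tz": 0,"rx": 0,"ry": 0,"rz": 0,"gripper": 1},{"tx": 0,"ty": 0,"tz": 0,"rx": 0,"ry": 0,"rz": 0,"gripper": 1},{"tx": 0,"ty": 0,"tz": 0,"rx": 0,"ry": 0,"rz": 0,"gripper": 1},{"tx": 0,"ty": 0,"tz": 0,"rx": 0,"ry": 0,"rz": 0,"gripper": 1}], grip_force=45)

```text
time_s: 4.12
ee_pos: [501.2, -93.8, 136.2]
ee_rot: [180.0, -0.0, -0.8]
force: [-1.4, -1.6, 4.2]
gripper_width: 59.4
gripper_force: 45.0
```

```bash
cat > st.py <<'E'
from workcell import env; import numpy as np
s=env.state(); print({k:np.round(s[k],2).tolist() for k in("time_s","qpos","ee_pos","ee_rot","force","torque","gripper_width","gripper_force")})
E
python3 st.py
```

```text
{'time_s': 4.12, 'qpos': [-11.88, 16.22, 104.83, -0.03, 58.92, 78.89], 'ee_pos': [501.19, -93.84, 136.21], 'ee_rot': [179.97, -0.03, -0.76], 'force': [-1.38, -1.59, 4.21], 'torque': [-0.29, 0.11, -0.0], 'gripper_width': 59.43, 'gripper_force': 45.0}
```

Well centred grasp. Now press, in small steps.

>>> send_rows(motion=[{"tx": 0,"ty": 0,"tz": 0.005,"rx": 0,"ry": 0,"rz": 0,"gripper": 1},{"tx": 0,"ty": 0,"tz": 0.004,"rx": 0,"ry": 0,"rz": 0,"gripper": 1},{"tx": 0,"ty": 0,"tz": 0,"rx": 0,"ry": 0,"rz": 0,"gripper": 1},{"tx": 0,"ty": 0,"tz": 0,"rx": 0,"ry": 0,"rz": 0,"gripper": 1}])

```text
time_s: 4.62
ee_pos: [501.3, -93.8, 132.9]
ee_rot: [180.0, -0.1, -0.8]
force: [-3.4, -1.1, 11.2]
gripper_width: 59.7
gripper_force: 45.0
```

```bash
python3 st.py
```

```text
{'time_s': 4.62, 'qpos': [-11.88, 16.4, 105.11, -0.02, 58.4, 78.89], 'ee_pos': [501.32, -93.79, 132.88], 'ee_rot': [179.97, -0.07, -0.76], 'force': [-3.4, -1.07, 11.17], 'torque': [-0.14, 0.53, -0.06], 'gripper_width': 59.74, 'gripper_force': 45.0}
```

>>> send_rows(motion=[{"tx": 0,"ty": 0,"tz": 0.005,"rx": 0,"ry": 0,"rz": 0,"gripper": 1},{"tx": 0,"ty": 0,"tz": 0,"rx": 0,"ry": 0,"rz": 0,"gripper": 1},{"tx": 0,"ty": 0,"tz": 0,"rx": 0,"ry": 0,"rz": 0,"gripper": 1}])

```text
time_s: 5.0
ee_pos: [501.5, -93.8, 130.9]
ee_rot: [180.0, -0.1, -0.8]
force: [-3.8, -1.2, 14.4]
gripper_width: 59.7
gripper_force: 45.0
```

```bash
python3 st.py
```

```text
{'time_s': 5.0, 'qpos': [-11.88, 16.51, 105.28, -0.01, 58.09, 78.89], 'ee_pos': [501.52, -93.79, 130.94], 'ee_rot': [179.97, -0.11, -0.76], 'force': [-3.82, -1.24, 14.43], 'torque': [-0.16, 0.69, -0.04], 'gripper_width': 59.65, 'gripper_force': 45.0}
```

>>> send_rows(motion=[{"tx": 0,"ty": 0,"tz": 0.001,"rx": 0,"ry": 0,"rz": -0.17,"gripper": 1},{"tx": 0,"ty": 0,"tz": 0,"rx": 0,"ry": 0,"rz": -0.17,"gripper": 1},{"tx": 0,"ty": 0,"tz": 0,"rx": 0,"ry": 0,"rz": -0.17,"gripper": 1},{"tx": 0,"ty": 0,"tz": 0,"rx": 0,"ry": 0,"rz": -0.17,"gripper": 1}])

```text
time_s: 5.5
ee_pos: [502.3, -93.6, 130.8]
ee_rot: [179.9, -0.2, 19.8]
force: [-2.5, -0.6, 14.7]
gripper_width: 59.4
gripper_force: 45.0
```

```bash
python3 st.py
```

```text
{'time_s': 5.5, 'qpos': [-11.87, 16.54, 105.27, 0.04, 57.97, 58.33], 'ee_pos': [502.35, -93.62, 130.76], 'ee_rot': [179.91, -0.21, 19.78], 'force': [-2.48, -0.58, 14.68], 'torque': [0.01, 0.49, -0.04], 'gripper_width': 59.43, 'gripper_force': 45.0}
```

>>> send_rows(motion=[{"tx": 0,"ty": 0,"tz": 0,"rx": 0,"ry": 0,"rz": -0.17,"gripper": 1},{"tx": 0,"ty": 0,"tz": 0,"rx": 0,"ry": 0,"rz": -0.17,"gripper": 1},{"tx": 0,"ty": 0,"tz": 0,"rx": 0,"ry": 0,"rz": -0.17,"gripper": 1},{"tx": 0,"ty": 0,"tz": 0,"rx": 0,"ry": 0,"rz": -0.17,"gripper": 1}])

```text
time_s: 6.0
ee_pos: [502.2, -93.5, 130.7]
ee_rot: [179.9, -0.2, 40.2]
force: [-3.2, 0.8, 14.0]
gripper_width: 59.5
gripper_force: 45.0
```

```bash
python3 st.py
```

```text
{'time_s': 6.0, 'qpos': [-11.86, 16.54, 105.28, 0.05, 57.98, 37.93], 'ee_pos': [502.2, -93.5, 130.7], 'ee_rot': [179.87, -0.16, 40.18], 'force': [-3.16, 0.82, 13.99], 'torque': [0.06, 0.48, -0.11], 'gripper_width': 59.51, 'gripper_force': 45.0}
```

>>> send_rows(motion=[{"tx": 0,"ty": 0,"tz": 0,"rx": 0,"ry": 0,"rz": -0.17,"gripper": 1},{"tx": 0,"ty": 0,"tz": 0,"rx": 0,"ry": 0,"rz": -0.17,"gripper": 1},{"tx": 0,"ty": 0,"tz": 0,"rx": 0,"ry": 0,"rz": -0.17,"gripper": 1},{"tx": 0,"ty": 0,"tz": 0,"rx": 0,"ry": 0,"rz": -0.17,"gripper": 1}])

```text
time_s: 6.5
ee_pos: [501.9, -93.4, 130.6]
ee_rot: [179.9, -0.1, 60.6]
force: [-2.7, 0.6, 14.8]
gripper_width: 59.5
gripper_force: 45.0
```

```bash
python3 st.py
```

```text
{'time_s': 6.5, 'qpos': [-11.86, 16.54, 105.3, 0.05, 58.0, 17.53], 'ee_pos': [501.93, -93.4, 130.6], 'ee_rot': [179.86, -0.09, 60.58], 'force': [-2.66, 0.61, 14.85], 'torque': [0.07, 0.47, -0.04], 'gripper_width': 59.52, 'gripper_force': 45.0}
```

>>> send_rows(motion=[{"tx": 0,"ty": 0,"tz": 0,"rx": 0,"ry": 0,"rz": -0.17,"gripper": 1},{"tx": 0,"ty": 0,"tz": 0,"rx": 0,"ry": 0,"rz": -0.17,"gripper": 1},{"tx": 0,"ty": 0,"tz": 0,"rx": 0,"ry": 0,"rz": -0.1,"gripper": 1},{"tx": 0,"ty": 0,"tz": 0,"rx": 0,"ry": 0,"rz": -0.1,"gripper": 1}], grip_force=32)

```text
time_s: 7.0
ee_pos: [501.7, -93.3, 130.6]
ee_rot: [179.9, -0.1, 76.7]
force: [-3.2, 1.0, 15.2]
gripper_width: 59.6
gripper_force: 32.0
```

```bash
python3 st.py
```

```text
{'time_s': 7.0, 'qpos': [-11.86, 16.53, 105.3, 0.06, 58.02, 1.4], 'ee_pos': [501.74, -93.34, 130.58], 'ee_rot': [179.86, -0.05, 76.71], 'force': [-3.19, 1.01, 15.24], 'torque': [0.1, 0.55, -0.04], 'gripper_width': 59.61, 'gripper_force': 32.0}
```

>>> send_rows(motion=[{"tx": 0,"ty": 0,"tz": 0,"rx": 0,"ry": 0,"rz": -0.1,"gripper": 1},{"tx": 0,"ty": 0,"tz": 0,"rx": 0,"ry": 0,"rz": -0.1,"gripper": 1}])

```text
time_s: 7.25
ee_pos: [501.6, -93.4, 130.5]
ee_rot: [179.9, -0.0, 82.7]
force: [-3.6, 1.1, 15.6]
gripper_width: 60.0
gripper_force: 32.0
```

```bash
python3 st.py
```

```text
{'time_s': 7.25, 'qpos': [-11.86, 16.53, 105.31, 0.05, 58.03, -4.6], 'ee_pos': [501.59, -93.36, 130.54], 'ee_rot': [179.87, -0.03, 82.71], 'force': [-3.56, 1.06, 15.57], 'torque': [0.1, 0.57, -0.04], 'gripper_width': 59.97, 'gripper_force': 32.0}
```

>>> send_rows(motion=[{"tx": 0,"ty": 0,"tz": 0,"rx": 0,"ry": 0,"rz": -0.1,"gripper": 1},{"tx": 0,"ty": 0,"tz": 0,"rx": 0,"ry": 0,"rz": -0.1,"gripper": 1}])

```text
time_s: 7.5
ee_pos: [501.6, -93.4, 130.5]
ee_rot: [179.9, -0.0, 88.7]
force: [-2.7, 0.5, 15.2]
gripper_width: 59.5
gripper_force: 32.0
```

```bash
python3 st.py
```

```text
{'time_s': 7.5, 'qpos': [-11.86, 16.53, 105.31, 0.04, 58.03, -10.6], 'ee_pos': [501.58, -93.39, 130.54], 'ee_rot': [179.87, -0.01, 88.71], 'force': [-2.73, 0.54, 15.25], 'torque': [0.04, 0.52, -0.03], 'gripper_width': 59.54, 'gripper_force': 32.0}
```

>>> send_rows(motion=[{"tx": 0,"ty": 0,"tz": 0,"rx": 0,"ry": 0,"rz": -0.1,"gripper": 1},{"tx": 0,"ty": 0,"tz": 0,"rx": 0,"ry": 0,"rz": -0.1,"gripper": 1}])

```text
time_s: 7.75
ee_pos: [501.4, -93.3, 130.5]
ee_rot: [179.9, -0.0, 94.7]
force: [-4.2, 0.2, 15.4]
gripper_width: 59.8
gripper_force: 32.0
```

```bash
python3 st.py
```

```text
{'time_s': 7.75, 'qpos': [-11.86, 16.53, 105.32, 0.05, 58.05, -16.59], 'ee_pos': [501.41, -93.3, 130.52], 'ee_rot': [179.89, -0.01, 94.7], 'force': [-4.22, 0.22, 15.41], 'torque': [0.11, 0.62, -0.1], 'gripper_width': 59.83, 'gripper_force': 32.0}
```

>>> send_rows(motion=[{"tx": 0,"ty": 0,"tz": 0,"rx": 0,"ry": 0,"rz": -0.1,"gripper": 1},{"tx": 0,"ty": 0,"tz": 0,"rx": 0,"ry": 0,"rz": -0.1,"gripper": 1}])

```text
time_s: 8.0
ee_pos: [501.3, -93.3, 130.4]
ee_rot: [179.9, -0.0, 100.7]
force: [-3.9, 1.0, 14.9]
gripper_width: 59.5
gripper_force: 32.0
```

```bash
python3 st.py
```

```text
{'time_s': 8.0, 'qpos': [-11.86, 16.53, 105.33, 0.05, 58.06, -22.59], 'ee_pos': [501.26, -93.3, 130.44], 'ee_rot': [179.91, -0.01, 100.71], 'force': [-3.9, 0.99, 14.92], 'torque': [0.05, 0.64, -0.12], 'gripper_width': 59.5, 'gripper_force': 32.0}
```

>>> send_rows(motion=[{"tx": 0,"ty": 0,"tz": 0,"rx": 0,"ry": 0,"rz": -0.1,"gripper": 1},{"tx": 0,"ty": 0,"tz": 0,"rx": 0,"ry": 0,"rz": -0.1,"gripper": 1}])

```text
time_s: 8.25
ee_pos: [501.2, -93.4, 130.4]
ee_rot: [179.9, 0.0, 106.7]
force: [-3.8, 0.8, 15.0]
gripper_width: 59.9
gripper_force: 32.0
```

```bash
python3 st.py
```

```text
{'time_s': 8.25, 'qpos': [-11.87, 16.53, 105.33, 0.04, 58.06, -28.6], 'ee_pos': [501.25, -93.37, 130.44], 'ee_rot': [179.91, 0.01, 106.71], 'force': [-3.81, 0.82, 15.01], 'torque': [0.05, 0.58, -0.09], 'gripper_width': 59.9, 'gripper_force': 32.0}
```

>>> send_rows(motion=[{"tx": 0,"ty": 0,"tz": 0,"rx": 0,"ry": 0,"rz": -0.1,"gripper": 1},{"tx": 0,"ty": 0,"tz": 0,"rx": 0,"ry": 0,"rz": -0.1,"gripper": 1}])

```text
time_s: 8.5
ee_pos: [501.1, -93.3, 130.4]
ee_rot: [179.9, 0.0, 112.7]
force: [-3.3, 0.1, 16.0]
gripper_width: 59.6
gripper_force: 32.0
```

```bash
python3 st.py
```

```text
{'time_s': 8.5, 'qpos': [-11.87, 16.53, 105.34, 0.04, 58.07, -34.59], 'ee_pos': [501.1, -93.32, 130.42], 'ee_rot': [179.93, 0.0, 112.7], 'force': [-3.29, 0.07, 16.02], 'torque': [0.12, 0.67, -0.08], 'gripper_width': 59.56, 'gripper_force': 32.0}
```

>>> send_rows(motion=[{"tx": 0,"ty": 0,"tz": 0,"rx": 0,"ry": 0,"rz": -0.1,"gripper": 1},{"tx": 0,"ty": 0,"tz": 0,"rx": 0,"ry": 0,"rz": -0.1,"gripper": 1}])

```text
time_s: 8.75
ee_pos: [501.0, -93.3, 130.4]
ee_rot: [179.9, 0.0, 118.7]
force: [-5.1, 0.4, 15.2]
gripper_width: 59.8
gripper_force: 32.0
```

```bash
python3 st.py
```

```text
{'time_s': 8.75, 'qpos': [-11.87, 16.53, 105.34, 0.04, 58.08, -40.59], 'ee_pos': [500.97, -93.33, 130.4], 'ee_rot': [179.95, 0.01, 118.71], 'force': [-5.13, 0.44, 15.19], 'torque': [0.05, 0.69, -0.08], 'gripper_width': 59.81, 'gripper_force': 32.0}
```

>>> send_rows(motion=[{"tx": 0,"ty": 0,"tz": 0,"rx": 0,"ry": 0,"rz": -0.1,"gripper": 1},{"tx": 0,"ty": 0,"tz": 0,"rx": 0,"ry": 0,"rz": -0.1,"gripper": 1}])

```text
time_s: 9.0
ee_pos: [500.9, -93.4, 130.4]
ee_rot: [180.0, 0.0, 124.7]
force: [-4.4, -1.2, 15.0]
gripper_width: 59.5
gripper_force: 32.0
```

```bash
python3 st.py
```

```text
{'time_s': 9.0, 'qpos': [-11.87, 16.53, 105.35, 0.03, 58.08, -46.6], 'ee_pos': [500.92, -93.36, 130.36], 'ee_rot': [179.95, 0.01, 124.72], 'force': [-4.41, -1.2, 14.98], 'torque': [0.09, 0.65, -0.09], 'gripper_width': 59.51, 'gripper_force': 32.0}
```

>>> send_rows(motion=[{"tx": 0,"ty": 0,"tz": 0,"rx": 0,"ry": 0,"rz": -0.1,"gripper": 1},{"tx": 0,"ty": 0,"tz": 0,"rx": 0,"ry": 0,"rz": -0.1,"gripper": 1}])

```text
time_s: 9.25
ee_pos: [500.8, -93.3, 130.3]
ee_rot: [180.0, 0.0, 130.7]
force: [-4.1, 0.4, 15.1]
gripper_width: 59.8
gripper_force: 32.0
```

```bash
python3 st.py
```

```text
{'time_s': 9.25, 'qpos': [-11.87, 16.53, 105.35, 0.03, 58.1, -52.59], 'ee_pos': [500.81, -93.34, 130.34], 'ee_rot': [179.97, 0.0, 130.71], 'force': [-4.06, 0.38, 15.09], 'torque': [0.11, 0.76, -0.13], 'gripper_width': 59.76, 'gripper_force': 32.0}
```

>>> send_rows(motion=[{"tx": 0,"ty": 0,"tz": 0,"rx": 0,"ry": 0,"rz": -0.1,"gripper": 1},{"tx": 0,"ty": 0,"tz": 0,"rx": 0,"ry": 0,"rz": -0.1,"gripper": 1}])

```text
time_s: 9.5
ee_pos: [500.7, -93.4, 130.3]
ee_rot: [180.0, -0.0, 136.7]
force: [-5.9, 0.4, 14.5]
gripper_width: 59.8
gripper_force: 32.0
```

```bash
python3 st.py
```

```text
{'time_s': 9.5, 'qpos': [-11.87, 16.53, 105.36, 0.03, 58.1, -58.6], 'ee_pos': [500.68, -93.38, 130.33], 'ee_rot': [179.98, -0.0, 136.71], 'force': [-5.89, 0.36, 14.52], 'torque': [0.09, 0.79, -0.09], 'gripper_width': 59.77, 'gripper_force': 32.0}
```

>>> send_rows(motion=[{"tx": 0,"ty": 0,"tz": 0,"rx": 0,"ry": 0,"rz": -0.1,"gripper": 1},{"tx": 0,"ty": 0,"tz": 0,"rx": 0,"ry": 0,"rz": -0.05,"gripper": 1}])

```text
time_s: 9.75
ee_pos: [500.7, -93.4, 130.3]
ee_rot: [179.9, -0.0, 141.0]
force: [-4.8, -1.2, 14.2]
gripper_width: 60.0
gripper_force: 32.0
```

```bash
python3 st.py
```

```text
{'time_s': 9.75, 'qpos': [-11.9, 16.53, 105.36, 0.07, 58.1, -62.89], 'ee_pos': [500.69, -93.41, 130.33], 'ee_rot': [179.94, -0.01, 140.95], 'force': [-4.8, -1.19, 14.19], 'torque': [-0.2, 0.66, -1.29], 'gripper_width': 59.99, 'gripper_force': 32.01}
```

Solid stop felt (1.29 N m). I'll back off a little, ease up and check that there is no pull.

>>> send_rows(motion=[{"tx": 0,"ty": 0,"tz": 0,"rx": 0,"ry": 0,"rz": 0.15,"gripper": 1},{"tx": 0,"ty": 0,"tz": -0.006,"rx": 0,"ry": 0,"rz": 0,"gripper": 1},{"tx": 0,"ty": 0,"tz": -0.006,"rx": 0,"ry": 0,"rz": 0,"gripper": 1},{"tx": 0,"ty": 0,"tz": -0.006,"rx": 0,"ry": 0,"rz": 0,"gripper": 1},{"tx": 0,"ty": 0,"tz": 0,"rx": 0,"ry": 0,"rz": 0,"gripper": 1}])

```text
time_s: 10.38
ee_pos: [500.7, -93.7, 137.7]
ee_rot: [-180.0, -0.0, 136.6]
force: [-2.7, -1.4, 5.3]
gripper_width: 59.6
gripper_force: 32.0
```

```bash
python3 st.py
```

```text
{'time_s': 10.38, 'qpos': [-11.88, 16.12, 104.73, -0.02, 59.17, -58.51], 'ee_pos': [500.74, -93.72, 137.68], 'ee_rot': [-179.97, -0.01, 136.64], 'force': [-2.72, -1.35, 5.3], 'torque': [-0.26, 0.26, 0.01], 'gripper_width': 59.58, 'gripper_force': 32.0}
```

>>> send_rows(motion=[{"tx": 0,"ty": 0,"tz": -0.006,"rx": 0,"ry": 0,"rz": 0,"gripper": 1},{"tx": 0,"ty": 0,"tz": -0.006,"rx": 0,"ry": 0,"rz": 0,"gripper": 1},{"tx": 0,"ty": 0,"tz": 0,"rx": 0,"ry": 0,"rz": 0,"gripper": 1}])

```text
time_s: 10.75
ee_pos: [500.6, -93.4, 143.1]
ee_rot: [-180.0, -0.1, 136.6]
force: [-1.3, 0.3, -0.3]
gripper_width: 59.6
gripper_force: 32.0
```

```bash
python3 st.py
```

```text
{'time_s': 10.75, 'qpos': [-11.87, 15.83, 104.27, 0.01, 59.98, -58.51], 'ee_pos': [500.64, -93.38, 143.06], 'ee_rot': [-179.97, -0.07, 136.63], 'force': [-1.34, 0.29, -0.26], 'torque': [0.03, 0.18, -0.01], 'gripper_width': 59.6, 'gripper_force': 32.0}
```

The cap is free, with only its weight on the wrist. Lifting and carrying it to the tray.

>>> send_rows(motion=[{"tx": 0,"ty": 0,"tz": -0.06,"rx": 0,"ry": 0,"rz": 0,"gripper": 1},{"tx": 0,"ty": 0,"tz": -0.06,"rx": 0,"ry": 0,"rz": 0,"gripper": 1},{"tx": 0,"ty": 0,"tz": -0.06,"rx": 0,"ry": 0,"rz": 0,"gripper": 1},{"tx": 0.0566,"ty": 0.0642,"tz": 0,"rx": 0,"ry": 0,"rz": 0,"gripper": 1},{"tx": 0.0566,"ty": 0.0642,"tz": 0,"rx": 0,"ry": 0,"rz": 0,"gripper": 1},{"tx": 0.0566,"ty": 0.0642,"tz": 0,"rx": 0,"ry": 0,"rz": 0,"gripper": 1},{"tx": 0.0566,"ty": 0.0642,"tz": 0,"rx": 0,"ry": 0,"rz": 0,"gripper": 1},{"tx": 0.0566,"ty": 0.0642,"tz": 0,"rx": 0,"ry": 0,"rz": 0,"gripper": 1},{"tx": 0.0566,"ty": 0.0642,"tz": 0,"rx": 0,"ry": 0,"rz": 0,"gripper": 1},{"tx": 0.0566,"ty": 0.0642,"tz": 0,"rx": 0,"ry": 0,"rz": 0,"gripper": 1},{"tx": 0.0566,"ty": 0.0642,"tz": 0,"rx": 0,"ry": 0,"rz": 0,"gripper": 1},{"tx": 0,"ty": 0,"tz": 0,"rx": 0,"ry": 0,"rz": 0,"gripper": 1}])

```text
time_s: 12.25
ee_pos: [512.8, 251.5, 232.8]
ee_rot: [180.0, -0.0, 136.8]
force: [0.6, -0.9, -1.4]
gripper_width: 59.6
gripper_force: 32.0
```

>>> send_rows(motion=[{"tx": 0,"ty": 0,"tz": 0,"rx": 0,"ry": 0,"rz": -0.3,"gripper": 1},{"tx": 0,"ty": 0,"tz": 0,"rx": 0,"ry": 0,"rz": -0.3,"gripper": 1},{"tx": 0,"ty": 0,"tz": 0,"rx": 0,"ry": 0,"rz": -0.3,"gripper": 1},{"tx": 0,"ty": 0,"tz": 0,"rx": 0,"ry": 0,"rz": -0.3,"gripper": 1},{"tx": 0,"ty": 0,"tz": 0,"rx": 0,"ry": 0,"rz": -0.3,"gripper": 1},{"tx": 0,"ty": 0,"tz": 0,"rx": 0,"ry": 0,"rz": -0.3,"gripper": 1},{"tx": 0,"ty": 0,"tz": 0,"rx": 0,"ry": 0,"rz": 0,"gripper": 1}])

```text
time_s: 13.12
ee_pos: [512.8, 247.8, 233.3]
ee_rot: [-180.0, -0.0, -169.5]
force: [0.7, 0.2, -1.6]
gripper_width: 59.4
gripper_force: 32.0
```

```bash
python3 look.py 3
```

```text
{'time_s': np.float64(13.12), 'qpos': array([ 2.464e+01,  1.717e+01,  8.847e+01, -1.000e-02,  7.436e+01,
       -7.585e+01]), 'ee_pos': array([512.84, 247.83, 233.3 ]), 'ee_rot': array([-179.99,   -0.  , -169.51]), 'force': array([ 0.65,  0.15, -1.57]), 'torque': array([ 0.13, -0.14,  0.03]), 'gripper_width': np.float64(59.43)}
```

View pics/w3.png

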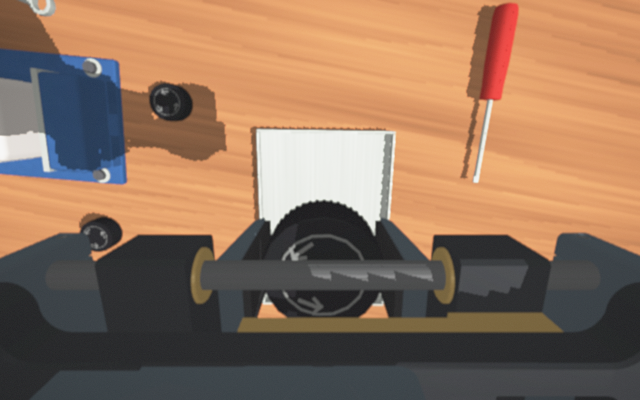

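The wrist view shows the cap held level at (320,262), top side towards the gripper. The tray's empty end has its corners at (257,129) and (396,131), and the gripper is aligned with the tray. I'll check the tray end numerically while starting down.

Run:
```python
from h import *
import pickle
s,f=pickle.load(open("d3.pkl","rb"))
a,b=onz(f,(257,129),15,s),onz(f,(396,131),15,s); m=(a+b)/2; v=(a-b)/np.linalg.norm(a-b); 
n=np.array([-v[1],v[0],0]); n*=np.sign(n[0]); print(a,b,np.linalg.norm(a-b),n,"target",m+62*n)
```

```text
[465.1 158.2  15. ] [436.6 324.8  15. ] 169.0201467281342 [0.98568131 0.16861895 0.        ] target [511.96224135 251.95437502  15.        ]
```

>>> send_rows(motion=[{"tx": 0,"ty": 0.007,"tz": 0.09,"rx": 0,"ry": 0,"rz": 0,"gripper": 1},{"tx": 0,"ty": 0,"tz": 0.09,"rx": 0,"ry": 0,"rz": 0,"gripper": 1},{"tx": 0,"ty": 0,"tz": 0.09,"rx": 0,"ry": 0,"rz": 0,"gripper": 1},{"tx": 0,"ty": 0,"tz": 0.08,"rx": 0,"ry": 0,"rz": 0,"gripper": 1},{"tx": 0,"ty": 0,"tz": 0.05,"rx": 0,"ry": 0,"rz": 0,"gripper": 1},{"tx": 0,"ty": 0,"tz": 0.02,"rx": 0,"ry": 0,"rz": 0,"gripper": 1},{"tx": 0,"ty": 0,"tz": 0.01,"rx": 0,"ry": 0,"rz": 0,"gripper": 1},{"tx": 0,"ty": 0,"tz": 0,"rx": 0,"ry": 0,"rz": 0,"gripper": 1}])

```text
time_s: 14.18
ee_pos: [512.7, 252.1, 19.1]
ee_rot: [180.0, 0.1, -169.4]
force: [0.9, -0.1, 0.4]
gripper_width: 59.7
gripper_force: 32.0
```

>>> send_rows(motion=[{"tx": 0,"ty": 0,"tz": 0.004,"rx": 0,"ry": 0,"rz": 0,"gripper": 1},{"tx": 0,"ty": 0,"tz": 0.004,"rx": 0,"ry": 0,"rz": 0,"gripper": 1},{"tx": 0,"ty": 0,"tz": 0,"rx": 0,"ry": 0,"rz": 0,"gripper": 1}])

```text
time_s: 14.55
ee_pos: [512.1, 252.0, 14.5]
ee_rot: [-180.0, 0.0, -169.4]
force: [-0.1, -0.5, -0.5]
gripper_width: 59.9
gripper_force: 32.0
```

>>> send_rows(motion=[{"tx": 0,"ty": 0,"tz": 0.004,"rx": 0,"ry": 0,"rz": 0,"gripper": 1},{"tx": 0,"ty": 0,"tz": 0,"rx": 0,"ry": 0,"rz": 0,"gripper": 1}])

```text
time_s: 14.8
ee_pos: [512.0, 251.9, 12.3]
ee_rot: [-180.0, -0.0, -169.4]
force: [-0.3, 0.1, -1.1]
gripper_width: 59.8
gripper_force: 32.0
```

>>> send_rows(motion=[{"tx": 0,"ty": 0,"tz": 0.003,"rx": 0,"ry": 0,"rz": 0,"gripper": 1},{"tx": 0,"ty": 0,"tz": 0,"rx": 0,"ry": 0,"rz": 0,"gripper": 1}])

```text
time_s: 15.05
ee_pos: [512.0, 251.9, 10.8]
ee_rot: [-180.0, -0.0, -169.4]
force: [-0.6, -0.0, -1.4]
gripper_width: 59.8
gripper_force: 32.0
```

>>> send_rows(motion=[{"tx": 0,"ty": 0,"tz": 0.002,"rx": 0,"ry": 0,"rz": 0,"gripper": 1},{"tx": 0,"ty": 0,"tz": 0,"rx": 0,"ry": 0,"rz": 0,"gripper": 1}])

```text
time_s: 15.3
ee_pos: [512.1, 251.9, 9.8]
ee_rot: [-180.0, -0.0, -169.4]
force: [0.1, 0.3, -0.1]
gripper_width: 59.8
gripper_force: 32.0
```

>>> send_rows(motion=[{"tx": 0,"ty": 0,"tz": 0.002,"rx": 0,"ry": 0,"rz": 0,"gripper": 1},{"tx": 0,"ty": 0,"tz": 0,"rx": 0,"ry": 0,"rz": 0,"gripper": 1}])

```text
time_s: 15.55
ee_pos: [512.1, 251.9, 8.8]
ee_rot: [-180.0, -0.0, -169.4]
force: [-0.9, 0.7, 0.1]
gripper_width: 59.7
gripper_force: 32.0
```

>>> send_rows(motion=[{"tx": 0,"ty": 0,"tz": 0.002,"rx": 0,"ry": 0,"rz": 0,"gripper": 1},{"tx": 0,"ty": 0,"tz": 0,"rx": 0,"ry": 0,"rz": 0,"gripper": 1}])

```text
time_s: 15.8
ee_pos: [512.1, 251.9, 7.8]
ee_rot: [-180.0, -0.0, -169.4]
force: [0.0, -0.5, -0.6]
gripper_width: 59.9
gripper_force: 32.0
```

>>> send_rows(motion=[{"tx": 0,"ty": 0,"tz": 0.002,"rx": 0,"ry": 0,"rz": 0,"gripper": 1},{"tx": 0,"ty": 0,"tz": 0,"rx": 0,"ry": 0,"rz": 0,"gripper": 1},{"tx": 0,"ty": 0,"tz": 0,"rx": 0,"ry": 0,"rz": 0,"gripper": 1}])

```text
time_s: 16.18
ee_pos: [512.1, 251.9, 6.9]
ee_rot: [-180.0, 0.0, -169.4]
force: [0.2, 0.5, -0.6]
gripper_width: 59.8
gripper_force: 32.0
```

>>> send_rows(motion=[{"tx": 0,"ty": 0,"tz": 0.002,"rx": 0,"ry": 0,"rz": 0,"gripper": 1},{"tx": 0,"ty": 0,"tz": 0,"rx": 0,"ry": 0,"rz": 0,"gripper": 1},{"tx": 0,"ty": 0,"tz": 0,"rx": 0,"ry": 0,"rz": 0,"gripper": 1}])

```text
time_s: 16.55
ee_pos: [512.1, 251.9, 5.9]
ee_rot: [-180.0, 0.0, -169.4]
force: [-0.4, 0.4, -0.3]
gripper_width: 59.8
gripper_force: 32.0
```

>>> send_rows(motion=[{"tx": 0,"ty": 0,"tz": 0.002,"rx": 0,"ry": 0,"rz": 0,"gripper": 1},{"tx": 0,"ty": 0,"tz": 0,"rx": 0,"ry": 0,"rz": 0,"gripper": 1},{"tx": 0,"ty": 0,"tz": 0,"rx": 0,"ry": 0,"rz": 0,"gripper": 1}])

```text
time_s: 16.92
ee_pos: [512.2, 251.9, 4.9]
ee_rot: [-180.0, 0.0, -169.4]
force: [-0.1, 0.1, -1.1]
gripper_width: 59.2
gripper_force: 32.0
```

Run:
```python
from h import *
f=env.grab_frame("side"); a=f["frame"][225:305,210:330]
cv2.imwrite("pics/side4.png",cv2.resize(a,None,fx=5,fy=5,interpolation=2)[:,:,::-1])
```

View pics/side4.png

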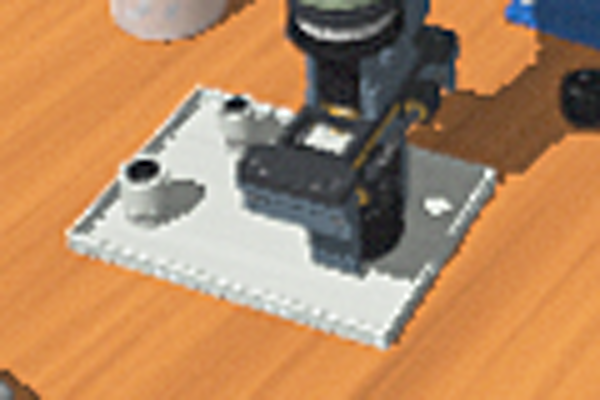

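The side crop shows the cap between the fingers at (385,235), just above the tray floor and clear of the sockets at (145,190) and (240,115). One last millimetre, then release and rise.

>>> send_rows(motion=[{"tx": 0,"ty": 0,"tz": 0.002,"rx": 0,"ry": 0,"rz": 0,"gripper": 1},{"tx": 0,"ty": 0,"tz": 0,"rx": 0,"ry": 0,"rz": 0,"gripper": 1},{"tx": 0,"ty": 0,"tz": 0,"rx": 0,"ry": 0,"rz": 0,"gripper": 1}])

```text
time_s: 17.35
ee_pos: [512.1, 251.9, 3.9]
ee_rot: [-180.0, -0.0, -169.4]
force: [0.1, 0.1, -0.9]
gripper_width: 59.5
gripper_force: 32.0
```

>>> send_rows(motion=[{"tx": 0,"ty": 0,"tz": 0,"rx": 0,"ry": 0,"rz": 0,"gripper": 0.2},{"tx": 0,"ty": 0,"tz": 0,"rx": 0,"ry": 0,"rz": 0,"gripper": -0.4},{"tx": 0,"ty": 0,"tz": 0,"rx": 0,"ry": 0,"rz": 0,"gripper": -1},{"tx": 0,"ty": 0,"tz": 0,"rx": 0,"ry": 0,"rz": 0,"gripper": -1},{"tx": 0,"ty": 0,"tz": 0,"rx": 0,"ry": 0,"rz": 0,"gripper": -1},{"tx": 0,"ty": 0,"tz": 0,"rx": 0,"ry": 0,"rz": 0,"gripper": -1},{"tx": 0,"ty": 0,"tz": 0,"rx": 0,"ry": 0,"rz": 0,"gripper": -1},{"tx": 0,"ty": 0,"tz": 0,"rx": 0,"ry": 0,"rz": 0,"gripper": -1}])

```text
time_s: 18.35
ee_pos: [512.1, 251.9, 3.9]
ee_rot: [-180.0, -0.0, -169.4]
force: [-0.1, -0.0, -0.4]
gripper_width: 91.3
gripper_force: 0.0
```

>>> send_rows(motion=[{"tx": 0,"ty": 0,"tz": -0.03,"rx": 0,"ry": 0,"rz": 0,"gripper": -1},{"tx": 0,"ty": 0,"tz": -0.08,"rx": 0,"ry": 0,"rz": 0,"gripper": -1},{"tx": 0,"ty": 0,"tz": -0.1,"rx": 0,"ry": 0,"rz": 0,"gripper": -1},{"tx": 0,"ty": 0,"tz": -0.1,"rx": 0,"ry": 0,"rz": 0,"gripper": -1},{"tx": 0,"ty": 0,"tz": -0.1,"rx": 0,"ry": 0,"rz": 0,"gripper": -1},{"tx": 0,"ty": 0,"tz": 0,"rx": 0,"ry": 0,"rz": 0,"gripper": -1},{"tx": 0,"ty": 0,"tz": 0,"rx": 0,"ry": 0,"rz": 0,"gripper": -1}])

```text
time_s: 19.23
ee_pos: [511.6, 251.7, 209.0]
ee_rot: [-180.0, -0.0, -169.4]
force: [-0.6, -0.3, -0.3]
gripper_width: 91.0
gripper_force: 0.0
```

Run:
```python
from h import *
a=env.grab_frame("side")["frame"][170:310,210:390]; b=env.grab_frame("scene")["frame"][140:270,230:480]
A=cv2.resize(a,(386,300),interpolation=2); B=cv2.resize(b,(577,300),interpolation=2)
im=np.zeros((600,577,3),np.uint8); im[:300,:386]=A; im[300:]=B
cv2.imwrite("pics/end.png",im[:,:,::-1])
```

```text
(no output)
```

View pics/end.png

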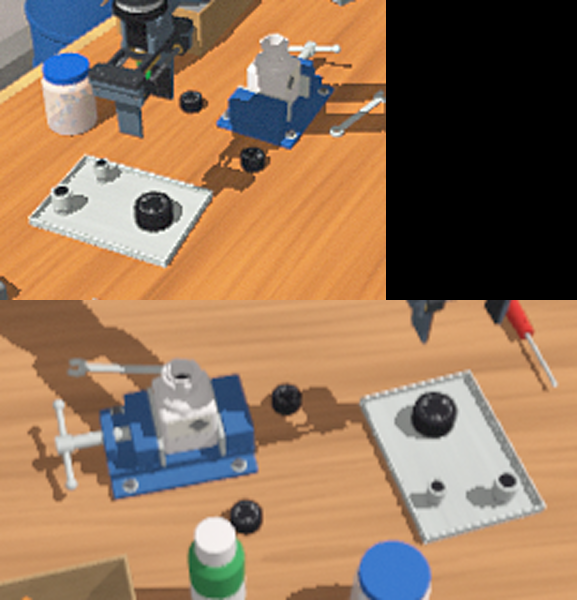

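The final views show the cap standing upright in the tray's empty half, at (153,210) in the side crop and (434,413) in the scene crop. The bottle is open, both sockets are undisturbed, and the gripper is clear.

```bash
python3 -c "
from workcell import env; print(env.job_done())"
```

```text
the job is handed in; nothing more can be done
None
```

The bottle is open and its cap stands top side up in the empty half of the drip tray, with the sockets and everything else seen in the final pictures left where they were; the job is handed in, about 19 s on the robot clock, but no verdict came back.

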